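# Sort and pack the hat-shaped end caps

### The job

First put every red-tagged end cap into the red reject tray, lying flat side by side. Then pack all the green-tagged caps, each kept the way up it lies now, into one tight block of two interlocking columns centred on the board's two seats: on the wide ring start with a crown-up cap, on the narrow spot with a crown-down cap, and in each column go on alternately crown up and crown down, layer by layer, so that the brims of one column slip between those of the other. Leave the tube rack, bottle and beaker where they are.

Things in the scene. Friction and masses are not known exactly. Their poses are not given: they have to be found in the camera images.
- up1: Hat-shaped aluminium end cap, 160 g, 40 mm tall: round brim 64 mm across, 10 mm thick; solid round crown 36 mm across, 30 mm long. Green tag: green spot in the middle of its top and green band round the crown. Lies crown up, brim at the bottom. Origin: centre of its underside (the brim's face); z up, crown top at z = 40 mm. May be absent.
- up2: Hat-shaped aluminium end cap, 160 g, 40 mm tall: round brim 64 mm across, 10 mm thick; solid round crown 36 mm across, 30 mm long. Green tag: green spot in the middle of its top and green band round the crown. Lies crown up, brim at the bottom. Origin: centre of its underside (the brim's face); z up, crown top at z = 40 mm. May be absent.
- up3: Hat-shaped aluminium end cap, 160 g, 40 mm tall: round brim 64 mm across, 10 mm thick; solid round crown 36 mm across, 30 mm long. Green tag: green spot in the middle of its top and green band round the crown. Lies crown up, brim at the bottom. Origin: centre of its underside (the brim's face); z up, crown top at z = 40 mm. May be absent.
- down1: Hat-shaped aluminium end cap, 160 g, 40 mm tall: round brim 64 mm across, 10 mm thick; solid round crown 36 mm across, 30 mm long. Green tag: green spot in the middle of its top and green band round the crown. Lies crown down, brim on top (z = 30 to 40 mm). Origin: centre of its underside (the crown's face); z up. May be absent.
- down2: Hat-shaped aluminium end cap, 160 g, 40 mm tall: round brim 64 mm across, 10 mm thick; solid round crown 36 mm across, 30 mm long. Green tag: green spot in the middle of its top and green band round the crown. Lies crown down, brim on top (z = 30 to 40 mm). Origin: centre of its underside (the crown's face); z up. May be absent.
- down3: Hat-shaped aluminium end cap, 160 g, 40 mm tall: round brim 64 mm across, 10 mm thick; solid round crown 36 mm across, 30 mm long. Green tag: green spot in the middle of its top and green band round the crown. Lies crown down, brim on top (z = 30 to 40 mm). Origin: centre of its underside (the crown's face); z up. May be absent.
- red1: Hat-shaped aluminium end cap, 160 g, 40 mm tall: round brim 64 mm across, 10 mm thick; solid round crown 36 mm across, 30 mm long. Red tag: red spot in the middle of its top and red band round the crown. Lies crown up, brim at the bottom. Origin: centre of its underside (the brim's face); z up, crown top at z = 40 mm. May be absent.
- red2: Hat-shaped aluminium end cap, 160 g, 40 mm tall: round brim 64 mm across, 10 mm thick; solid round crown 36 mm across, 30 mm long. Red tag: red spot in the middle of its top and red band round the crown. Lies crown down, brim on top (z = 30 to 40 mm). Origin: centre of its underside (the crown's face); z up. May be absent.
- red3: Hat-shaped aluminium end cap, 160 g, 40 mm tall: round brim 64 mm across, 10 mm thick; solid round crown 36 mm across, 30 mm long. Red tag: red spot in the middle of its top and red band round the crown. Lies crown up, brim at the bottom. Origin: centre of its underside (the brim's face); z up, crown top at z = 40 mm. May be absent.
- pass_board: Fixed white board, 170 (its x) x 100 (its y) x 6 mm, green stripes along its long edges, with two painted green seats side by side 56 mm apart along its x. Origin: centre of its underside.
- seat_wide (a point): Centre of the wide seat on the board's top: a painted ring 64 mm across, as wide as a brim (paint only). x points along the board to the narrow seat, z up. A column of up to three caps stands here, each layer 40 mm higher: crown-up, crown-down, crown-up.
- seat_narrow (a point): Centre of the narrow seat on the board's top: a painted spot 36 mm across, as wide as a crown. Axes as seat_wide. Column here: crown-down, crown-up, crown-down, 40 mm a layer. Its brims fit in the gaps between the other column's brims, overlapping 8 mm seen from above, with 6 mm of room beside the crowns.
- reject_tray: Fixed shallow red tray, 240 (its x) x 120 (its y) x 12 mm tall, walls and floor 5 mm thick. Origin: centre of its underside.
- reject_floor (a point): Centre of the reject tray's inner floor (230 x 110 mm inside, rim 7 mm above the floor), 5 mm above the table. Axes as the tray. Holds three caps side by side along its x.
- tube_rack: Bystander: blue test-tube rack, 60 x 220 x 65 mm (tubes to 106 mm). Origin: centre of underside.
- amber_bottle: Bystander: amber bottle, 68 mm across, 150 mm tall. Origin: centre of underside.
- beaker: Bystander: glass beaker, 76 mm across, 90 mm tall. Origin: centre of underside.
Mind the look-alikes: they are no part of the job. What is shaped like the down1 but purple or yellow is not meant.

How it is judged:
By the outcome, as a careful person would: the job done as asked, in the order asked, and still so for the second after the job is handed in, with the robot touching nothing.
Of up1, up2, up3 only 2 to 3 are there at a start; the rules pass over those that are not, and their reading is None.
Of down1, down2, down3 only 2 to 3 are there at a start; the rules pass over those that are not, and their reading is None.
Of red1, red2, red3 only 2 to 3 are there at a start; the rules pass over those that are not, and their reading is None.
At some moment in a run one of red1, red2, red3 may be knocked a few centimetres aside while the robot is not near it.
Once in a run the grip may slacken for a moment while it holds something.
It also fails if it takes over 210 s, if anything falls off the work surface, if the arm or the gripper's body presses on something with over 40 N, if the wrist force passes 120 N, or if a joint passes its speed limit or range.

### The arm

A 6-joint arm with a two-finger parallel gripper is mounted at the origin on the work surface. World frame = base frame: x ahead of the robot, y to its left, z up, the work surface at z = 0. Lengths are in mm, angles in rad, forces in N, time in s.
With the tool pointing down it reaches from about 375 to 925 mm from the base axis. Payload 5.7 kg.
Tool frame: the origin (TCP) lies between the finger pads; the fingertips stand 22 mm ahead of it and the grasp point (between the pads) lies 3 mm ahead of it; z points along the fingers, y is the line along which they close (so a half turn about z gives the same grasp; the last joint's range is limited). The gripper opens to 85 mm and grips with 20 to 120 N. Pads are 22 mm wide; open, the fingers measure 114 mm over their backs; the gripper's body (76 mm by 85 mm) begins 54 mm behind the grasp point. The pads swing forward as they close: fully open they stand 13 mm farther back than shut.
Start: joints at [-1.299, 0.359, 1.51, -0, 1.272, -0.115], TCP at [226.319, -555.649, 253.267] pointing down, gripper open.
Joint ranges: [-2.97, 2.97], [-1.01, 2.36], [0.21, 2.38], [-0.96, 4.11], [0.2, 2.71], [-2.98, 2.98]. Speed limits (rad/s): [2.39, 2.39, 3.14, 3.14, 3.14, 3.14].

### API

Orientations are given as [roll, pitch, yaw] about the fixed x, y, z axes, in that order (R = Rz(yaw) Ry(pitch) Rx(roll)).
In Python, from workcell import arm, vision, models gives the robot as it stands.
- The arm moves only by the tool drive_tool, never from a script. Its argument "rows" is one flat list of numbers, 6 for each row, row after row: the shift along the world's x, y, z normalised to -1 to 1, where 1 is 100 mm, then the turn, a rotation vector about the world's x, y, z normalised to -1 to 1, where 1 is 2 rad. A call has 1 to 8 rows; each row is the pose to reach, as a shift and turn from the pose commanded when the call began; what a row does not reach only later rows make up. A row lasts 1/8 s, in which the tool goes at most 62.5 mm and 10.7 degrees, less where a joint would pass 70% of its speed; a pose out of reach is approached as far as the arm can. A call with a number of a shift or a turn outside -1 to 1 is refused whole. A call with a gripper value outside its range is refused whole. "gripper" is the opening, from 0 (shut) to 1 (fully open), set as the call begins (left out, the last holds). The fingers move at their own pace and stop on an object; the grip force is fixed at half the most. Time passes only in rows, so rows that repeat a pose let the fingers close. It gives the time, the measured TCP pose, the force, the opening and the grip force at its end, in the units of the state.
- arm.read_state(): the state, without advancing time (a new reading comes with each control period).
- vision.grab_frame(name): name is "scene" or "top"; returns (picture, depth): 400x640x3 uint8, red, green, blue; 400x640 float32, mm along the optical axis (not along the pixel's ray), 0 where there is no reading.
- vision.camera_params(name): a dict with "fx", "fy", "cx", "cy" (pixels), "R" (3x3) and "t" (3): a world point X has camera coordinates R X + t. Camera axes: x right, y down, z forward; pixel columns grow to the right and rows downward; lengths in mm; the calibration is good to about 2 mm. A picture is of the moment at which its call begins. camera_params takes no time and is no camera call.
- arm.sign_off(): hands the job in; it is judged then, once.
Trained networks look in the newest picture that a camera, given by its name, has taken for a name from the list of things; names that differ only in an ending like _2 or _b are one class to them, and where a whole thing is asked for, a point or a joint stands for the part that bears it (a point fixed in the world has none). Each returns a list of dicts, best first, with "score" (0 to 1); they miss things now and then, are a little off and sometimes report something else, mostly with a low value. They report only what shows in the picture. A call takes as long as a camera call. They do not tell look-alikes from the thing itself.
- models.outline_of(query, camera): "mask" (400x640 bool, what is visible of it) and "rect" ([left, top, right, bottom] in pixels, round what is visible of it).
The state is a dict: "t": time; "joints": joint angles; "joint_velocities": joint speeds; "tau": joint torques, N m; "position": TCP position; "tool_rot": TCP orientation; "ft_force": force on the tool from outside, world axes, zero at the start; "moment": the same for the moment, N m; "grip_width": finger opening in mm; "gripper_force": force on a finger pad.
Only numpy, scipy, OpenCV 4.12 (cv2) and the standard library are available. Lean on these libraries where they do the work, as an engineer would, in place of code of your own. Each camera call takes 0.05 s, during which the arm holds its last target. There are 200 camera calls.

## Working session

There is one attempt and no reset: what is moved stays moved. The work goes in short steps, Python scripts to look and compute and a tool call to move; the robot and the scene stay as the last step left them, time stands still between calls to the robot, and variables do not carry over. Pictures are saved under pics/ and viewed, at most 14 in all, crops included, and the job is handed in when it is done.

Besides the shell and the picture viewer there is one more tool, called as a command line: name --argument value ..., lists and objects as JSON in quotes. drive_tool: Moves the arm, as the interface text tells. Scaled input: -1 to 1 covers 100 mm each way for a shift and 2 rad each way for a turn. Its arguments: {"type":"object","properties":{"rows":{"type":"array","items":{"type":"number","minimum":-1,"maximum":1}},"gripper":{"type":"number"}},"required":["rows"]}

```bash
mkdir -p pics; ls
cat > h.py <<'E'
import numpy as np,cv2
from workcell import arm,vision,models
def cloud(name):
    im,d=vision.grab_frame(name);p=vision.camera_params(name)
    v,u=np.mgrid[0:400,0:640]
    c=np.stack([(u-p['cx'])/p['fx']*d,(v-p['cy'])/p['fy']*d,d],-1)
    X=(c-np.array(p['t']))@np.array(p['R'])
    X[d==0]=np.nan
    return im,d,X
def save(im,n): cv2.imwrite('pics/'+n,cv2.cvtColor(im,cv2.COLOR_RGB2BGR))
E
python3 - <<'E'
from h import *
for n in ['top','scene']:
    im,d,X=cloud(n); save(im,n+'0.png'); np.savez(n+'0',im=im,X=X)
    p=vision.camera_params(n); print(n,p['fx'],np.round(-np.array(p['R']).T@np.array(p['t'])))
    for q in ['up1','down1','red1','red2','pass_board','reject_tray']:
        for o in models.outline_of(q,n):
            m=o['mask']; print(q,round(o['score'],2),np.round(o['rect']),np.round(np.nanmedian(X[m],0)), np.round(np.median(im[m],0)))
print(arm.read_state())
E
```

```text
pics
top 365.22117827667705 [ 423.   55. 1040.]
up1 0.92 [229. 229. 253. 253.] [422. 277.  11.] [192. 201. 199.]
up1 0.72 [234. 187. 254. 212.] [536. 271.  11.] [189. 199. 194.]
up1 0.6 [267. 225. 296. 253.] [424. 163.  11.] [198. 203. 200.]
down1 0.73 [268. 271. 294. 296.] [303. 161.  40.] [215. 215. 113.]
down1 0.71 [305. 150. 330. 174.] [636.  65.  39.] [200. 200. 199.]
down1 0.7 [307. 229. 330. 249.] [425.  59.  39.] [200. 201. 203.]
down1 0.57 [368. 257. 391. 285.] [ 340. -105.   39.] [150.  86. 170.]
down1 0.41 [153. 228. 186. 256.] [424. 479.  50.] [80. 82. 82.]
red1 0.95 [231. 154. 254. 177.] [635. 272.  11.] [211. 186. 188.]
red1 0.82 [268. 148. 292. 168.] [646. 165.  39.] [211. 200. 200.]
red1 0.73 [308. 190. 332. 212.] [529.  56.  10.] [212. 200. 200.]
red2 0.95 [231. 154. 254. 177.] [635. 272.  11.] [211. 186. 188.]
red2 0.82 [268. 148. 292. 168.] [646. 165.  39.] [211. 200. 200.]
red2 0.73 [308. 190. 332. 212.] [529.  56.  10.] [212. 200. 200.]
pass_board 0.63 [359. 166. 406. 231.] [ 531. -127.    5.] [217. 217. 220.]
pass_board 0.59 [397. 101. 425. 136.] [ 737. -180.  1
[... 1221 characters left out ...]
 182. 160.]
{'t': 0.7, 'joints': array([-1.29912223e+00,  3.58778467e-01,  1.51038894e+00, -2.76237741e-05,
        1.27250101e+00, -1.15132158e-01]), 'joint_velocities': array([ 0.00019565,  0.0018073 , -0.00146067, -0.00032446,  0.00034935,
        0.0007061 ]), 'tau': array([ 2.51611811e-03, -5.27415669e+01, -2.78997785e+01, -2.63927332e-04,
        1.64910158e-03,  2.33699046e-05]), 'position': array([ 226.29972004, -555.66252766,  253.28382941]), 'tool_rot': array([-3.14151437e+00,  1.75258564e-05,  3.86814375e-01]), 'ft_force': array([ 0.83938749,  0.78747503, -0.16340667]), 'moment': array([ 0.01817779,  0.02364878, -0.01017015]), 'gripper_force': 0.0, 'grip_width': 85.54001032739237}
```

Run:
```python
from h import *
im=np.load('top0.npz')['im']
save(cv2.resize(im[90:310,130:500],None,fx=2.15,fy=2.15,interpolation=cv2.INTER_CUBIC),'topc.png')
im=np.load('scene0.npz')['im']
save(cv2.resize(im[100:300,130:450],None,fx=2.4,fy=2.4,interpolation=cv2.INTER_CUBIC),'scc.png')
```

```text
(no output)
```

View pics/topc.png

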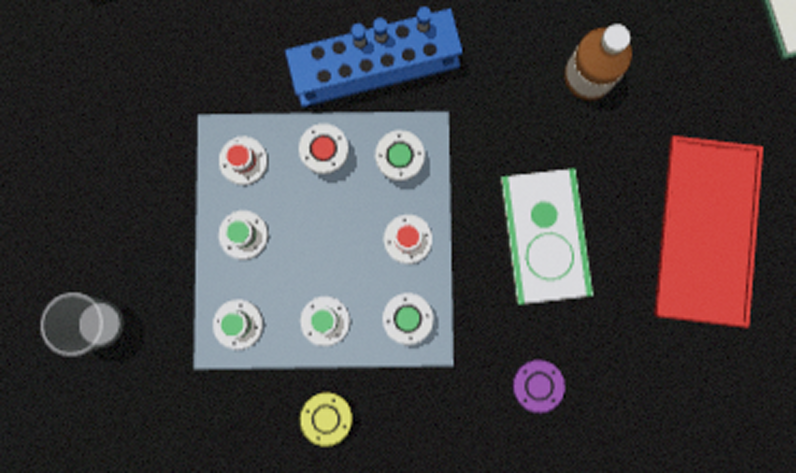

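View pics/scc.png

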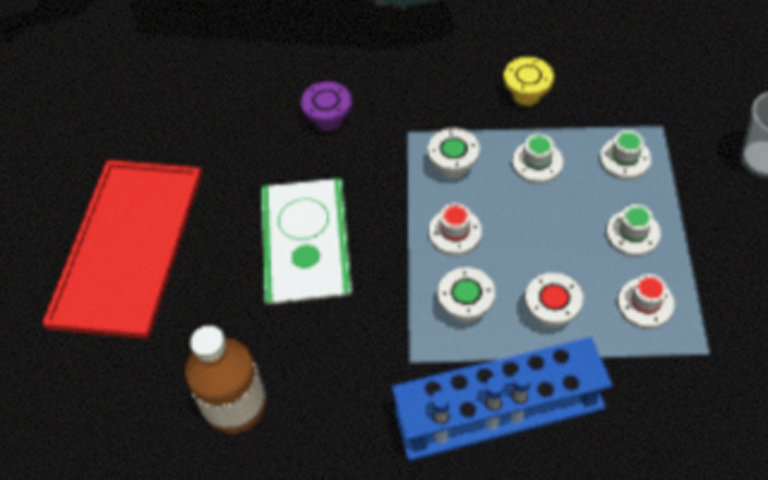

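The pictures show eight tagged caps on the grey mat (original top-camera pixels).
- **Red:** crown up at (241,163) and (320,200), crown down at (280,159).
- **Green, crown up:** (241,198), (238,240) and (280,240).
- **Green, crown down:** (316,162) and (320,238).
- **Look-alikes, left alone:** yellow at (281,284) and purple at (381,270), neither of which has a tag.
- **Board:** the spot is at (383,190) and the ring at (386,209). The tray is around (459,197).

The enlarged crops confirm these.

```bash
cat >> h.py <<'E'
def spots(im,X,zlo=30):
    """centres of red / green spots, on things higher than zlo; one list of (colour,x,y,z,n)"""
    h=cv2.cvtColor(im,cv2.COLOR_RGB2HSV);H,S,V=[h[...,i].astype(int) for i in range(3)]
    out=[]
    for c,m in (('R',((H<8)|(H>172))),('G',(H>50)&(H<80))):
        m=m&(S>90)&(V>80)&(X[...,2]>zlo)
        n,l,st,_=cv2.connectedComponentsWithStats(m.astype(np.uint8))
        for i in range(1,n):
            if st[i,4]<25: continue
            P=X[l==i]; zt=np.median(P[P[:,2]>np.percentile(P[:,2],40)],0)[2]; P=P[P[:,2]>zt-4]
            if np.ptp(P[:,:2],axis=0).max()<60:
                out.append((c,*np.round((P[:,:2].max(0)+P[:,:2].min(0))/4+P[:,:2].mean(0)/2,1),round(zt,1),len(P)))
    return out
E
python3 - <<'E'
from h import *
for n in ['top','scene']:
    z=np.load(n+'0.npz');im,X=z['im'],z['X']
    print(n)
    for s in spots(im,X): print(*s)
    h=cv2.cvtColor(im,cv2.COLOR_RGB2HSV)
    g=(h[...,0]>50)&(h[...,0]<80)&(h[...,1]>70)&(abs(X[...,0]-532)<110)&(abs(X[...,1]+127)<80)&(X[...,2]<20)
    k,l,st,_=cv2.connectedComponentsWithStats(g.astype(np.uint8))
    for i in range(1,k):
        if st[i,4]>8:
            P=X[l==i]; r=cv2.minAreaRect(P[:,:2].astype(np.float32)); print('grn',st[i],np.round(P.mean(0),1),np.round((P.max(0)+P.min(0))/2,1),np.round(r[0],1),np.round(r[1],1),round(r[2],1))
    r_=((h[...,0]<8)|(h[...,0]>172))&(h[...,1]>120)&(X[...,1]<-230)&(X[...,2]<20)
    k,l,st,_=cv2.connectedComponentsWithStats(r_.astype(np.uint8)); i=1+np.argmax(st[1:,4])
    r=cv2.minAreaRect(X[l==i][:,:2].astype(np.float32));print('tray',r)
    b=(X[...,2]>3)&(X[...,2]<9)&(abs(X[...,0]-532)<110)&(abs(X[...,1]+127)<75)
    print('board',cv2.minAreaRect(X[b][:,:2].astype(np.float32)), np.median(X[b][:,2]))
    y=(h[...,0]>22)&(h[...,0]<35)&(h[...,1]>80)&(X[...,2]>30); print('yel',np.nanmedian(X[y],0))
E
```

```text
top
R 646.8 165.3 40.6 99
R 638.3 275.8 40.5 70
R 530.5 56.8 40.4 77
G 635.9 66.5 40.8 88
G 538.5 275.6 40.7 62
G 424.9 59.1 40.6 93
G 423.5 167.0 40.9 68
G 419.9 281.5 40.0 67
grn [395 168  11  60 163] [ 536.2 -172.4    5.4] [ 537.6 -172.7    4.4] [ 537.5 -172.5] [170.4   9.5] 5.6
grn [363 171  11  61 144] [527.7 -82.1   5.4] [529.  -81.8   3.9] [528.6 -81.7] [173.4   9.4] 5.3
grn [377 184  12  12 111] [ 560.4 -124.     5.7] [ 560.5 -123.5    5.2] [ 560.9 -124.2] [32.4 30.9] 40.5
tray ((537.392822265625, -344.710693359375), (129.54934692382812, 248.06971740722656), 82.66858673095703)
board ((532.077880859375, -127.17449188232422), (142.88528442382812, 217.24752807617188), 87.85472106933594) 5.390814077645687
yel [302.56415397 163.17410871  39.65664395]
scene
R 531.6 59.4 42.7 61
R 640.1 277.5 42.5 64
R 648.9 167.0 42.5 93
G 424.4 169.3 42.3 41
G 422.2 283.9 42.7 42
G 426.6 60.6 43.3 54
G 540.2 276.7 42.4 49
G 638.0 68.4 42.9 83
grn [269 173   8  49 167] [527.9 -78.1   6. ] [524.2 -79.3   5. ] [523.9 -77.9] [180.   10.9] 5.8
grn [238 176   6  50 195] [ 539.3 -172.1    5.9] [ 533.  -171.9    4.8] [ 533.3 -172.9] [177.1  12.4] 6.1
grn [252 202  11  10  88] [ 562.1 -121.8    7.8] [ 561.7 -121.9    7.5] [ 561.9 -121.9] [33.3 29.3] 2.7
tray ((530.7778930664062, -342.2966613769531), (134.6561279296875, 262.1341857910156), 82.10543823242188)
board ((532.4703979492188, -126.9368667602539), (149.68479919433594, 219.08348083496094), 89.94916534423828) 6.459384259437895
yel [305.02213054 163.32187782  41.17599834]
```

drive_tool --rows '[0.218,0.438,-0.086,0,0,-0.09,0.436,0.877,-0.172,0,0,-0.18,0.436,0.877,-0.172,0,0,-0.2485,0.436,0.877,-0.172,0,0,-0.2485]' --gripper 1

```text
t: 1.2
position: [270.2, -467.7, 236.3]
tool_rot: [3.141, -0.0, -0.108]
ft_force: [-0.1, 0.5, 0.4]
grip_width: 85.0
gripper_force: 0.0
```

drive_tool --rows '[0.218,0.438,-0.086,0,0,0,0.436,0.877,-0.172,0,0,0]'

```text
t: 1.45
position: [313.9, -380.7, 219.0]
tool_rot: [3.141, -0.001, -0.109]
ft_force: [1.2, -0.7, 0.6]
grip_width: 85.6
gripper_force: 0.0
```

drive_tool --rows '[0.218,0.438,-0.086,0,0,0,0.435,0.877,-0.172,0,0,0]'

```text
t: 1.7
position: [357.9, -292.4, 201.8]
tool_rot: [3.141, -0.001, -0.108]
ft_force: [0.5, 0.2, 1.2]
grip_width: 85.6
gripper_force: 0.0
```

drive_tool --rows '[0.218,0.438,-0.086,0,0,0,0.435,0.877,-0.172,0,0,0]'

```text
t: 1.95
position: [401.7, -204.5, 184.6]
tool_rot: [3.141, -0.002, -0.108]
ft_force: [0.4, -0.9, 0.6]
grip_width: 85.3
gripper_force: 0.0
```

drive_tool --rows '[0.218,0.438,-0.086,0,0,0,0.435,0.877,-0.172,0,0,0]'

```text
t: 2.2
position: [445.5, -116.6, 167.4]
tool_rot: [3.141, -0.002, -0.108]
ft_force: [1.5, -1.5, -0.5]
grip_width: 85.2
gripper_force: 0.0
```

drive_tool --rows '[0.218,0.438,-0.086,0,0,0,0.435,0.877,-0.172,0,0,0]'

```text
t: 2.45
position: [489.2, -28.7, 150.1]
tool_rot: [3.141, -0.002, -0.108]
ft_force: [0.2, 0.7, -0.8]
grip_width: 85.6
gripper_force: 0.0
```

drive_tool --rows '[0.218,0.438,-0.086,0,0,0,0.435,0.877,-0.172,0,0,0,0.435,0.877,-0.172,0,0,0]'

```text
t: 2.82
position: [533.1, 60.3, 132.5]
tool_rot: [-3.141, -0.001, -0.104]
ft_force: [-0.8, -0.7, 0.8]
grip_width: 85.7
gripper_force: 0.0
```

Run:
```python
from h import *
print(np.round(arm.read_state()['position'],1))
for n in ['top','scene']:
    im,d,X=cloud(n); print(n,[s for s in spots(im,X) if s[0]=='R' and s[3]<60])
```

```text
[533.1  60.3 132.5]
top [('R', np.float64(638.3), np.float64(275.6), np.float64(40.9), 69)]
scene [('R', np.float64(531.5), np.float64(59.6), np.float64(42.7), 62), ('R', np.float64(640.0), np.float64(277.9), np.float64(42.4), 65), ('R', np.float64(648.7), np.float64(167.1), np.float64(42.5), 94)]
```

drive_tool --rows '[0,0,-0.4,0,0,0,0,0,-0.8,0,0,0,0,0,-0.95,0,0,0,0,0,-0.98,0,0,0,0,0,-0.98,0,0,0]'

```text
t: 3.55
position: [531.8, 57.8, 35.8]
tool_rot: [-3.141, -0.001, -0.111]
ft_force: [0.3, 0.2, 1.1]
grip_width: 85.4
gripper_force: 0.0
```

drive_tool --rows '[0,0,0,0,0,0,0,0,0,0,0,0,0,0,0,0,0,0,0,0,0,0,0,0,0,0,0,0,0,0]' --gripper 0

```text
t: 4.18
position: [531.5, 58.3, 35.7]
tool_rot: [-3.141, -0.001, -0.11]
ft_force: [-0.8, -0.5, 7.2]
grip_width: 34.4
gripper_force: 59.1
```

drive_tool --rows '[0,0,0.3,0,0,0,0,0,0.7,0,0,0,0,0,1,0,0,0,0,0,1,0,0,0]'

```text
t: 4.68
position: [532.7, 58.3, 137.0]
tool_rot: [-3.141, -0.005, -0.11]
ft_force: [-0.1, 0.0, -2.2]
grip_width: 33.8
gripper_force: 60.1
```

drive_tool --rows '[-0.05,-0.3,0,0,0,0,-0.11,-0.65,0,0,0,0,-0.17,-0.984,0,0,0,0]'

```text
t: 5.05
position: [512.7, -40.7, 133.3]
tool_rot: [-3.141, 0.002, -0.11]
ft_force: [-0.0, -0.3, -2.1]
grip_width: 34.4
gripper_force: 60.3
```

drive_tool --rows '[-0.06,-0.35,0,0,0,0,-0.12,-0.68,0,0,0,0,-0.17,-0.984,0,0,0,0]'

```text
t: 5.42
position: [495.6, -139.2, 133.2]
tool_rot: [-3.141, 0.003, -0.11]
ft_force: [-0.7, -0.1, -2.1]
grip_width: 34.4
gripper_force: 60.3
```

drive_tool --rows '[-0.06,-0.35,0,0,0,0,-0.12,-0.68,0,0,0,0,-0.17,-0.984,0,0,0,0]'

```text
t: 5.8
position: [478.7, -237.5, 133.2]
tool_rot: [-3.14, 0.002, -0.11]
ft_force: [0.5, 0.3, -1.7]
grip_width: 34.8
gripper_force: 60.3
```

drive_tool --rows '[-0.06,-0.35,0,0,0,0,-0.12,-0.68,0,0,0,0,-0.17,-0.984,0,0,0,0,-0.17,-0.984,0,0,0,0,-0.17,-0.984,0,0,0,0]'

```text
t: 6.42
position: [462.1, -334.2, 133.5]
tool_rot: [-3.139, 0.002, -0.111]
ft_force: [0.0, 0.6, -2.3]
grip_width: 34.5
gripper_force: 60.5
```

Run:
```python
from h import *
print(np.round(arm.read_state()['position'],1))
for n in ['top','scene']:
    im,d,X=cloud(n); print(n,*spots(im,X),sep='\n')
    save(im,n+'1.png')
```

```text
[ 462.1 -334.2  133.5]
top
('R', np.float64(646.4), np.float64(165.4), np.float64(40.6), 97)
('R', np.float64(638.3), np.float64(275.8), np.float64(40.1), 72)
('G', np.float64(635.7), np.float64(66.5), np.float64(40.6), 87)
('G', np.float64(538.6), np.float64(275.8), np.float64(40.4), 62)
('G', np.float64(424.9), np.float64(59.2), np.float64(40.7), 89)
('G', np.float64(423.5), np.float64(167.1), np.float64(40.8), 67)
('G', np.float64(419.9), np.float64(281.4), np.float64(41.1), 70)
scene
('R', np.float64(462.4), np.float64(-331.8), np.float64(140.5), 65)
('R', np.float64(639.8), np.float64(277.9), np.float64(42.7), 65)
('R', np.float64(648.8), np.float64(167.0), np.float64(42.4), 93)
('G', np.float64(424.8), np.float64(169.4), np.float64(42.4), 42)
('G', np.float64(423.0), np.float64(283.4), np.float64(43.4), 39)
('G', np.float64(427.5), np.float64(60.9), np.float64(42.8), 54)
('G', np.float64(540.7), np.float64(276.8), np.float64(43.1), 48)
('G', np.float64(638.3), np.float64(68.2), np.float64(42.7), 80)
```

View pics/scene1.png

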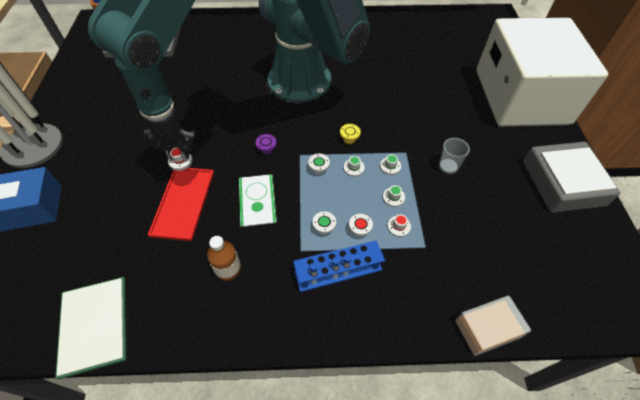

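The first red cap hangs held at (180,155), just over the near end of the tray. Everything else is unchanged.

drive_tool --rows '[0,0,-0.4,0,0,0,0,0,-0.75,0,0,0,0,0,-0.86,0,0,0,0,0,-0.9,0,0,0,0,0,-0.92,0,0,0,0,0,-0.92,0,0,0]'

```text
t: 7.28
position: [463.6, -335.8, 43.8]
tool_rot: [3.141, -0.001, -0.11]
ft_force: [-0.2, 0.0, -2.1]
grip_width: 34.5
gripper_force: 60.5
```

drive_tool --rows '[0,0,0,0,0,0,0,0,0,0,0,0,0,0,0,0,0,0]' --gripper 0.75

```text
t: 7.65
position: [463.2, -335.5, 43.2]
tool_rot: [3.141, -0.001, -0.11]
ft_force: [1.1, 0.5, 0.1]
grip_width: 64.4
gripper_force: 0.0
```

drive_tool --rows '[0,0,0.4,0,0,0,0,0,0.9,0,0,0]' --gripper 1

```text
t: 7.9
position: [462.2, -334.7, 132.8]
tool_rot: [-3.14, 0.002, -0.11]
ft_force: [0.1, -0.9, -0.0]
grip_width: 85.3
gripper_force: 0.0
```

drive_tool --rows '[0.18,0.5,0,0,0,0,0.37,1,0,0,0,0]'

```text
t: 8.15
position: [500.8, -235.1, 134.0]
tool_rot: [3.141, -0.002, -0.112]
ft_force: [0.0, 0.5, -0.5]
grip_width: 85.5
gripper_force: 0.0
```

drive_tool --rows '[0.18,0.5,0,0,0,0,0.37,1,0,0,0,0]'

```text
t: 8.4
position: [537.5, -133.9, 133.1]
tool_rot: [-3.142, -0.001, -0.111]
ft_force: [0.7, 0.3, 0.6]
grip_width: 85.6
gripper_force: 0.0
```

drive_tool --rows '[0.18,0.5,0,0,0,0,0.37,1,0,0,0,0]'

```text
t: 8.65
position: [574.5, -33.7, 133.0]
tool_rot: [3.142, -0.0, -0.11]
ft_force: [1.6, -0.2, -0.3]
grip_width: 85.4
gripper_force: 0.0
```

drive_tool --rows '[0.18,0.5,0,0,0,0,0.37,1,0,0,0,0]'

```text
t: 8.9
position: [611.4, 66.3, 133.0]
tool_rot: [3.142, -0.0, -0.11]
ft_force: [1.7, -0.8, 0.2]
grip_width: 85.2
gripper_force: 0.0
```

drive_tool --rows '[0.18,0.5,0,0,0,0,0.37,1,0,0,0,0,0.37,1,0,0,0,0,0.37,1,0,0,0,0]'

```text
t: 9.4
position: [647.4, 164.3, 132.5]
tool_rot: [3.141, 0.001, -0.109]
ft_force: [0.4, -0.4, -0.4]
grip_width: 85.5
gripper_force: 0.0
```

Run:
```python
from h import *
print(np.round(arm.read_state()['position'],1))
for n in ['top','scene']:
    im,d,X=cloud(n); print(n,*[s for s in spots(im,X) if s[0]=='R'],sep='\n')
```

```text
[647.4 164.3 132.5]
top
('R', np.float64(646.4), np.float64(170.9), np.float64(40.5), 55)
('R', np.float64(638.1), np.float64(275.6), np.float64(40.7), 71)
('R', np.float64(461.9), np.float64(-335.6), np.float64(46.1), 79)
scene
('R', np.float64(461.2), np.float64(-334.5), np.float64(47.6), 66)
('R', np.float64(640.0), np.float64(278.0), np.float64(43.0), 65)
('R', np.float64(649.0), np.float64(166.9), np.float64(42.8), 93)
```

drive_tool --rows '[0,0.015,-0.4,0,0,0,0,0.015,-0.8,0,0,0,0,0.015,-0.95,0,0,0,0,0.015,-0.99,0,0,0,0,0.015,-0.99,0,0,0]'

```text
t: 10.12
position: [648.9, 165.9, 34.9]
tool_rot: [-3.141, -0.002, -0.111]
ft_force: [0.1, -0.2, 0.2]
grip_width: 85.4
gripper_force: 0.0
```

drive_tool --rows '[0,0,0,0,0,0,0,0,0,0,0,0,0,0,0,0,0,0,0,0,0,0,0,0]' --gripper 0

```text
t: 10.62
position: [649.1, 166.3, 35.9]
tool_rot: [-3.141, -0.003, -0.11]
ft_force: [-0.8, -1.1, 6.8]
grip_width: 62.0
gripper_force: 64.1
```

drive_tool --rows '[0,0,0.3,0,0,0,0,0,0.6,0,0,0,0,0,1,0,0,0,0,0,1,0,0,0]'

```text
t: 11.12
position: [650.9, 166.7, 138.3]
tool_rot: [-3.139, -0.008, -0.11]
ft_force: [0.2, -0.4, -2.4]
grip_width: 61.8
gripper_force: 66.1
```

drive_tool --rows '[-0.05,-0.25,0,0,0,0,-0.12,-0.55,0,0,0,0,-0.186,-0.85,0,0,0,0]'

```text
t: 11.5
position: [627.5, 79.3, 132.3]
tool_rot: [3.141, 0.003, -0.11]
ft_force: [0.3, -0.2, -2.6]
grip_width: 61.6
gripper_force: 66.1
```

drive_tool --rows '[-0.06,-0.3,0,0,0,0,-0.12,-0.58,0,0,0,0,-0.186,-0.85,0,0,0,0]'

```text
t: 11.88
position: [608.8, -5.8, 132.3]
tool_rot: [3.141, 0.003, -0.111]
ft_force: [0.9, 0.3, -2.2]
grip_width: 62.0
gripper_force: 66.1
```

drive_tool --rows '[-0.06,-0.3,0,0,0,0,-0.12,-0.58,0,0,0,0,-0.186,-0.85,0,0,0,0]'

```text
t: 12.25
position: [590.1, -90.5, 132.4]
tool_rot: [-3.141, 0.003, -0.111]
ft_force: [0.3, 0.2, -2.0]
grip_width: 61.9
gripper_force: 66.1
```

drive_tool --rows '[-0.06,-0.3,0,0,0,0,-0.12,-0.58,0,0,0,0,-0.186,-0.85,0,0,0,0]'

```text
t: 12.62
position: [571.4, -175.2, 132.4]
tool_rot: [-3.141, 0.003, -0.111]
ft_force: [-0.3, 0.1, -2.4]
grip_width: 62.1
gripper_force: 66.1
```

drive_tool --rows '[-0.06,-0.3,0,0,0,0,-0.12,-0.58,0,0,0,0,-0.186,-0.85,0,0,0,0]'

```text
t: 13.0
position: [552.8, -259.9, 132.3]
tool_rot: [-3.14, 0.003, -0.111]
ft_force: [-0.4, 0.1, -1.0]
grip_width: 61.9
gripper_force: 66.1
```

drive_tool --rows '[-0.06,-0.3,0,0,0,0,-0.12,-0.58,0,0,0,0,-0.186,-0.85,0,0,0,0,-0.186,-0.85,0,0,0,0,-0.186,-0.85,0,0,0,0]'

```text
t: 13.62
position: [535.1, -343.2, 132.7]
tool_rot: [-3.14, 0.002, -0.111]
ft_force: [0.5, -0.2, -0.6]
grip_width: 61.9
gripper_force: 66.2
```

Run:
```python
from h import *
print(np.round(arm.read_state()['position'],1))
for n in ['top','scene']:
    im,d,X=cloud(n); print(n,*[s for s in spots(im,X) if s[0]=='R'],sep='\n')
    if n=='scene': save(cv2.resize(im[130:270,100:280],None,fx=3,fy=3),'s2.png')
```

```text
[ 535.1 -343.2  132.7]
top
('R', np.float64(638.3), np.float64(275.8), np.float64(40.4), 67)
('R', np.float64(521.9), np.float64(-338.8), np.float64(137.5), 25)
scene
('R', np.float64(535.0), np.float64(-340.2), np.float64(139.7), 86)
('R', np.float64(640.0), np.float64(278.0), np.float64(42.7), 65)
```

View pics/s2.png

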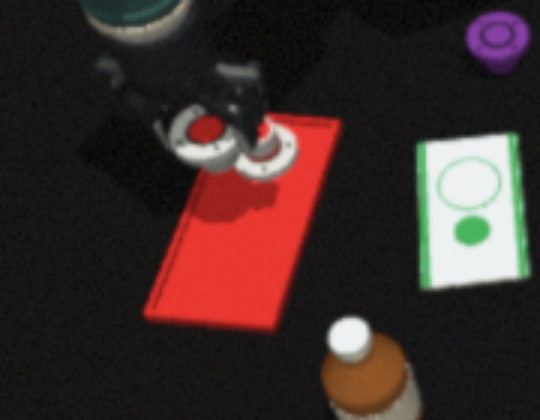

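The crown-down red cap is held level at (205,130) in the crop, next to the first cap already lying in the tray at (265,150).

drive_tool --rows '[0,0,-0.4,0,0,0,0,0,-0.75,0,0,0,0,0,-0.86,0,0,0,0,0,-0.9,0,0,0,0,0,-0.92,0,0,0,0,0,-0.92,0,0,0]'

```text
t: 14.48
position: [537.1, -344.3, 42.9]
tool_rot: [3.141, -0.002, -0.11]
ft_force: [0.4, 0.7, -1.8]
grip_width: 61.6
gripper_force: 66.2
```

drive_tool --rows '[0,0,0,0,0,0,0,0,0,0,0,0,0,0,0,0,0,0,0,0,0,0,0,0]' --gripper 1

```text
t: 14.98
position: [536.5, -343.9, 42.0]
tool_rot: [3.142, -0.0, -0.11]
ft_force: [-0.0, -0.5, 0.7]
grip_width: 85.3
gripper_force: 0.0
```

drive_tool --rows '[0,0,0.3,0,0,0,0,0,0.9,0,0,0,0,0,0.9,0,0,0]'

```text
t: 15.35
position: [539.5, -346.2, 137.0]
tool_rot: [3.136, -0.008, -0.11]
ft_force: [0.6, -0.4, -0.1]
grip_width: 85.1
gripper_force: 0.0
```

drive_tool --rows '[0.07,0.44,0,0,0,0,0.147,0.886,0,0,0,0]'

```text
t: 15.6
position: [550.8, -254.6, 131.4]
tool_rot: [-3.141, 0.0, -0.112]
ft_force: [-0.3, 1.0, -1.0]
grip_width: 85.3
gripper_force: 0.0
```

drive_tool --rows '[0.07,0.44,0,0,0,0,0.147,0.886,0,0,0,0]'

```text
t: 15.85
position: [565.4, -165.1, 131.2]
tool_rot: [-3.141, 0.001, -0.111]
ft_force: [0.9, 0.2, -0.1]
grip_width: 85.0
gripper_force: 0.0
```

drive_tool --rows '[0.07,0.44,0,0,0,0,0.147,0.886,0,0,0,0]'

```text
t: 16.1
position: [580.2, -76.6, 131.2]
tool_rot: [-3.141, 0.001, -0.11]
ft_force: [0.2, 0.2, -0.2]
grip_width: 85.4
gripper_force: 0.0
```

drive_tool --rows '[0.07,0.44,0,0,0,0,0.147,0.886,0,0,0,0]'

```text
t: 16.35
position: [594.8, 12.0, 131.1]
tool_rot: [-3.142, 0.001, -0.11]
ft_force: [0.4, -0.7, 0.7]
grip_width: 85.1
gripper_force: 0.0
```

drive_tool --rows '[0.07,0.44,0,0,0,0,0.147,0.886,0,0,0,0]'

```text
t: 16.6
position: [609.5, 100.6, 131.1]
tool_rot: [3.141, 0.001, -0.11]
ft_force: [1.4, -1.4, 0.2]
grip_width: 85.4
gripper_force: 0.0
```

drive_tool --rows '[0.07,0.44,0,0,0,0,0.147,0.886,0,0,0,0]'

```text
t: 16.85
position: [624.2, 189.1, 131.0]
tool_rot: [3.141, 0.001, -0.11]
ft_force: [-0.2, 1.1, -1.0]
grip_width: 85.2
gripper_force: 0.0
```

drive_tool --rows '[0.07,0.44,0,0,0,0,0.147,0.886,0,0,0,0,0.147,0.886,0,0,0,0,0.147,0.886,0,0,0,0]'

```text
t: 17.35
position: [638.6, 275.9, 130.9]
tool_rot: [3.141, 0.001, -0.11]
ft_force: [-0.0, 0.1, -0.5]
grip_width: 85.6
gripper_force: 0.0
```

Run:
```python
from h import *
print(np.round(arm.read_state()['position'],1))
for n in ['top','scene']:
    im,d,X=cloud(n); print(n,*[s for s in spots(im,X) if s[0]=='R'],sep='\n')
```

```text
[638.6 275.9 130.9]
top
('R', np.float64(535.1), np.float64(-344.8), np.float64(45.9), 97)
('R', np.float64(462.1), np.float64(-335.7), np.float64(46.0), 84)
scene
('R', np.float64(461.1), np.float64(-333.9), np.float64(47.8), 65)
('R', np.float64(534.8), np.float64(-342.2), np.float64(47.1), 80)
('R', np.float64(640.2), np.float64(278.0), np.float64(43.1), 64)
```

Descending to TCP z≈36.

drive_tool --rows '[0.005,0.005,-0.4,0,0,0,0.005,0.005,-0.8,0,0,0,0.005,0.005,-0.92,0,0,0,0.005,0.005,-0.95,0,0,0,0.005,0.005,-0.95,0,0,0]'

```text
t: 18.08
position: [640.9, 276.9, 38.2]
tool_rot: [-3.141, -0.002, -0.111]
ft_force: [-0.3, 0.3, 0.3]
grip_width: 85.4
gripper_force: 0.0
```

drive_tool --rows '[0,0,0,0,0,0,0,0,0,0,0,0,0,0,0,0,0,0,0,0,0,0,0,0,0,0,0,0,0,0]' --gripper 0

```text
t: 18.7
position: [640.4, 277.1, 37.8]
tool_rot: [-3.141, -0.001, -0.11]
ft_force: [-0.5, -0.7, 6.1]
grip_width: 34.0
gripper_force: 60.2
```

drive_tool --rows '[0,0,0.3,0,0,0,0,0,0.6,0,0,0,0,0,1,0,0,0,0,0,1,0,0,0]'

```text
t: 19.2
position: [642.1, 277.7, 140.4]
tool_rot: [-3.139, -0.006, -0.11]
ft_force: [0.4, 0.3, -2.2]
grip_width: 34.0
gripper_force: 60.0
```

drive_tool --rows '[-0.01,-0.25,0,0,0,0,-0.02,-0.57,0,0,0,0,-0.042,-0.898,0,0,0,0]'

```text
t: 19.58
position: [633.9, 184.8, 134.7]
tool_rot: [3.14, 0.004, -0.11]
ft_force: [-0.2, 0.0, -1.2]
grip_width: 34.1
gripper_force: 60.1
```

drive_tool --rows '[-0.01,-0.3,0,0,0,0,-0.02,-0.6,0,0,0,0,-0.042,-0.898,0,0,0,0]'

```text
t: 19.95
position: [629.5, 94.8, 134.8]
tool_rot: [3.141, 0.004, -0.111]
ft_force: [0.6, -0.1, -1.8]
grip_width: 34.4
gripper_force: 60.1
```

drive_tool --rows '[-0.01,-0.3,0,0,0,0,-0.02,-0.6,0,0,0,0,-0.042,-0.898,0,0,0,0]'

```text
t: 20.32
position: [625.1, 5.4, 134.8]
tool_rot: [3.141, 0.004, -0.111]
ft_force: [0.3, 0.2, -2.4]
grip_width: 34.2
gripper_force: 60.1
```

drive_tool --rows '[-0.01,-0.3,0,0,0,0,-0.02,-0.6,0,0,0,0,-0.042,-0.898,0,0,0,0]'

```text
t: 20.7
position: [620.8, -84.1, 134.8]
tool_rot: [-3.141, 0.004, -0.111]
ft_force: [0.2, -0.6, -1.3]
grip_width: 34.4
gripper_force: 60.1
```

drive_tool --rows '[-0.01,-0.3,0,0,0,0,-0.02,-0.6,0,0,0,0,-0.042,-0.898,0,0,0,0]'

```text
t: 21.08
position: [616.5, -173.7, 134.8]
tool_rot: [-3.141, 0.004, -0.111]
ft_force: [0.6, -0.1, -2.8]
grip_width: 34.3
gripper_force: 60.1
```

drive_tool --rows '[-0.01,-0.3,0,0,0,0,-0.02,-0.6,0,0,0,0,-0.042,-0.898,0,0,0,0]'

```text
t: 21.45
position: [612.2, -263.2, 134.6]
tool_rot: [-3.14, 0.004, -0.111]
ft_force: [-0.2, -0.0, -1.3]
grip_width: 34.1
gripper_force: 60.1
```

drive_tool --rows '[-0.01,-0.3,0,0,0,0,-0.02,-0.6,0,0,0,0,-0.042,-0.898,0,0,0,0,-0.042,-0.898,0,0,0,0,-0.042,-0.898,0,0,0,0]'

```text
t: 22.08
position: [609.5, -351.5, 135.9]
tool_rot: [-3.14, 0.002, -0.111]
ft_force: [-0.1, -0.5, -1.8]
grip_width: 34.7
gripper_force: 60.2
```

Run:
```python
from h import *
print(np.round(arm.read_state()['position'],1))
for n in ['top','scene']:
    im,d,X=cloud(n); print(n,*spots(im,X),sep='\n')
```

```text
[ 609.5 -351.5  135.9]
top
('R', np.float64(599.2), np.float64(-349.3), np.float64(138.8), 29)
('G', np.float64(636.1), np.float64(66.6), np.float64(41.0), 84)
('G', np.float64(538.5), np.float64(275.7), np.float64(40.9), 62)
('G', np.float64(425.0), np.float64(59.1), np.float64(40.6), 94)
('G', np.float64(423.4), np.float64(167.1), np.float64(40.5), 69)
('G', np.float64(419.9), np.float64(281.5), np.float64(40.4), 69)
scene
('R', np.float64(461.4), np.float64(-335.6), np.float64(47.7), 71)
('R', np.float64(610.9), np.float64(-348.4), np.float64(140.8), 67)
('G', np.float64(425.2), np.float64(169.1), np.float64(42.9), 39)
('G', np.float64(422.8), np.float64(283.2), np.float64(43.1), 41)
('G', np.float64(426.6), np.float64(60.6), np.float64(42.7), 62)
('G', np.float64(541.1), np.float64(277.0), np.float64(43.3), 41)
('G', np.float64(638.1), np.float64(68.2), np.float64(42.4), 84)
```

Run:
```python
from h import *
im,d,X=cloud('scene'); save(cv2.resize(im[130:270,100:280],None,fx=3,fy=3),'s3.png')
```

```text
(no output)
```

View pics/s3.png

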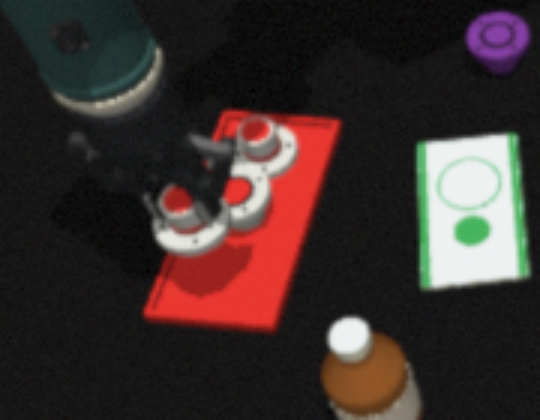

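R2 is still standing in the tray at (245,195) in the crop, so slot A is free and the red cap in the hand at (180,210) can go down.

drive_tool --rows '[0,0,-0.4,0,0,0,0,0,-0.75,0,0,0,0,0,-0.86,0,0,0,0,0,-0.9,0,0,0,0,0,-0.92,0,0,0,0,0,-0.92,0,0,0]'

```text
t: 22.98
position: [611.2, -352.2, 46.1]
tool_rot: [3.141, -0.002, -0.11]
ft_force: [0.7, -0.5, -1.4]
grip_width: 34.3
gripper_force: 60.2
```

drive_tool --rows '[0,0,0,0,0,0,0,0,0,0,0,0,0,0,0,0,0,0,0,0,0,0,0,0]' --gripper 0.75

```text
t: 23.48
position: [610.5, -351.8, 45.0]
tool_rot: [-3.142, -0.0, -0.11]
ft_force: [-0.5, 0.9, 0.0]
grip_width: 64.3
gripper_force: 0.0
```

drive_tool --rows '[0,0,0.3,0,0,0,0,0,0.9,0,0,0,0,0,0.9,0,0,0]'

```text
t: 23.85
position: [613.8, -354.1, 140.7]
tool_rot: [3.137, -0.009, -0.11]
ft_force: [0.5, -0.2, 0.1]
grip_width: 64.1
gripper_force: 0.0
```

drive_tool --rows '[-0.15,0.43,0,0,0,0.05,-0.31,0.866,0,0,0,0.1035,-0.31,0.866,0,0,0,0.1035]'

```text
t: 24.22
position: [576.9, -261.4, 133.8]
tool_rot: [-3.138, 0.004, 0.1]
ft_force: [0.4, 0.2, -0.1]
grip_width: 64.1
gripper_force: 0.0
```

drive_tool --rows '[-0.15,0.43,0,0,0,0,-0.31,0.866,0,0,0,0]'

```text
t: 24.48
position: [548.7, -178.7, 134.5]
tool_rot: [3.141, -0.001, 0.095]
ft_force: [0.1, -0.2, 0.2]
grip_width: 64.4
gripper_force: 0.0
```

drive_tool --rows '[-0.15,0.43,0,0,0,0,-0.31,0.866,0,0,0,0]'

```text
t: 24.72
position: [517.6, -91.5, 134.6]
tool_rot: [3.141, -0.001, 0.095]
ft_force: [0.9, -0.2, 0.8]
grip_width: 64.1
gripper_force: 0.0
```

drive_tool --rows '[-0.15,0.43,0,0,0,0,-0.31,0.866,0,0,0,0]'

```text
t: 24.98
position: [486.8, -4.8, 134.7]
tool_rot: [3.141, -0.001, 0.095]
ft_force: [0.7, 0.3, 0.2]
grip_width: 63.9
gripper_force: 0.0
```

drive_tool --rows '[-0.15,0.43,0,0,0,0,-0.31,0.866,0,0,0,0]'

```text
t: 25.22
position: [456.0, 82.1, 134.8]
tool_rot: [3.141, -0.001, 0.095]
ft_force: [0.8, 1.1, 0.2]
grip_width: 64.0
gripper_force: 0.0
```

drive_tool --rows '[-0.15,0.43,0,0,0,0,-0.31,0.866,0,0,0,0,-0.31,0.866,0,0,0,0,-0.31,0.866,0,0,0,0]'

```text
t: 25.72
position: [425.3, 167.5, 134.8]
tool_rot: [3.141, -0.001, 0.097]
ft_force: [0.1, -0.4, -1.4]
grip_width: 64.2
gripper_force: 0.0
```

Run:
```python
from h import *
print(np.round(arm.read_state()['position'],1),arm.read_state()['tool_rot'])
for n in ['top','scene']:
    im,d,X=cloud(n); print(n,*spots(im,X),sep='\n')
    m=(X[...,1]<-250)&(X[...,1]>-420)&(X[...,2]>7)&(X[...,2]<14)&(X[...,0]>380)&(X[...,0]<700)
    print('rim',cv2.minAreaRect(X[m][:,:2].astype(np.float32)))
```

```text
[425.3 167.5 134.8] [ 3.14127030e+00 -7.13983878e-04  9.71587098e-02]
top
('R', np.float64(610.2), np.float64(-352.3), np.float64(45.9), 74)
('R', np.float64(535.2), np.float64(-344.9), np.float64(45.6), 99)
('R', np.float64(462.0), np.float64(-335.8), np.float64(46.0), 79)
('G', np.float64(636.4), np.float64(66.5), np.float64(40.3), 88)
('G', np.float64(538.6), np.float64(275.8), np.float64(40.9), 59)
('G', np.float64(424.9), np.float64(59.0), np.float64(41.1), 94)
rim ((537.453369140625, -341.8914794921875), (122.29066467285156, 240.57562255859375), 82.2638168334961)
scene
('R', np.float64(460.0), np.float64(-334.9), np.float64(47.0), 68)
('R', np.float64(535.1), np.float64(-341.8), np.float64(47.4), 80)
('R', np.float64(608.5), np.float64(-351.1), np.float64(47.3), 80)
('G', np.float64(425.0), np.float64(169.4), np.float64(43.2), 42)
('G', np.float64(423.0), np.float64(283.7), np.float64(42.7), 41)
('G', np.float64(427.0), np.float64(60.6), np.float64(42.9), 61)
('G', np.float64(541.3), np.float64(276.6), np.float64(43.1), 47)
('G', np.float64(638.3), np.float64(68.1), np.float64(42.5), 84)
rim ((536.447509765625, -340.272705078125), (123.10785675048828, 242.92361450195312), 82.45893096923828)
```

drive_tool --rows '[0,0,-0.4,0,0,0,0,0,-0.8,0,0,0,0,0,-0.95,0,0,0,0,0,-0.98,0,0,0,0,0,-0.98,0,0,0]'

```text
t: 26.45
position: [425.1, 167.3, 37.1]
tool_rot: [-3.141, -0.0, 0.096]
ft_force: [0.3, 0.5, 0.1]
grip_width: 64.3
gripper_force: 0.0
```

drive_tool --rows '[0,0,0,0,0,0,0,0,0,0,0,0,0,0,0,0,0,0,0,0,0,0,0,0]' --gripper 0

```text
t: 26.95
position: [425.2, 167.9, 38.0]
tool_rot: [-3.141, -0.002, 0.097]
ft_force: [-0.3, -2.1, 6.6]
grip_width: 34.3
gripper_force: 59.0
```

drive_tool --rows '[0,0,0.3,0,0,0,0,0,0.6,0,0,0,0,0,1,0,0,0,0,0,1,0,0,0]'

```text
t: 27.45
position: [426.6, 168.5, 139.7]
tool_rot: [-3.141, -0.007, 0.097]
ft_force: [1.2, -0.2, -3.0]
grip_width: 34.3
gripper_force: 60.3
```

drive_tool --rows '[0.08,-0.3,0,0,0,0,0.17,-0.62,0,0,0,0,0.271,-0.988,0,0,0,0]'

```text
t: 27.82
position: [450.8, 68.4, 135.9]
tool_rot: [-3.141, 0.001, 0.098]
ft_force: [0.2, 0.6, -2.2]
grip_width: 34.4
gripper_force: 60.4
```

drive_tool --rows '[0.09,-0.34,0,0,0,0,0.18,-0.66,0,0,0,0,0.271,-0.988,0,0,0,0]'

```text
t: 28.2
position: [477.9, -30.7, 135.8]
tool_rot: [-3.141, 0.002, 0.097]
ft_force: [1.2, -0.6, -2.1]
grip_width: 34.4
gripper_force: 60.5
```

drive_tool --rows '[0.09,-0.34,0,0,0,0,0.18,-0.66,0,0,0,0,0.271,-0.988,0,0,0,0,0.271,-0.988,0,0,0,0,0.271,-0.988,0,0,0,0,0.271,-0.988,0,0,0,0]'

```text
t: 28.95
position: [504.8, -127.4, 136.3]
tool_rot: [-3.141, 0.001, 0.098]
ft_force: [0.8, -0.0, -2.3]
grip_width: 34.1
gripper_force: 60.6
```

Run:
```python
from h import *
s=arm.read_state();print(np.round(s['position'],1),s['grip_width'])
for n in ['top','scene']:
    im,d,X=cloud(n); print(n,*[q for q in spots(im,X) if q[3]>60],sep='\n')
```

```text
[ 504.8 -127.4  136.3] 34.135280873496164
top
scene
('G', np.float64(504.6), np.float64(-125.8), np.float64(140.8), 58)
```

drive_tool --rows '[0.012,-0.012,-0.4,0,0,0,0.012,-0.012,-0.75,0,0,0,0.012,-0.012,-0.86,0,0,0,0.012,-0.012,-0.9,0,0,0,0.012,-0.012,-0.92,0,0,0,0.012,-0.012,-0.92,0,0,0,0.012,-0.012,-0.92,0,0,0]'

```text
t: 29.92
position: [507.4, -130.0, 45.6]
tool_rot: [3.141, -0.001, 0.097]
ft_force: [0.4, -0.0, -1.8]
grip_width: 34.6
gripper_force: 60.6
```

drive_tool --rows '[0,0,0,0,0,0,0,0,0,0,0,0,0,0,0,0,0,0,0,0,0,0,0,0]' --gripper 0.75

```text
t: 30.42
position: [507.0, -129.8, 44.9]
tool_rot: [-3.142, -0.0, 0.097]
ft_force: [-0.3, -0.3, -0.6]
grip_width: 63.9
gripper_force: 0.0
```

drive_tool --rows '[0,0,0.3,0,0,0,0,0,0.9,0,0,0,0,0,0.9,0,0,0]'

```text
t: 30.8
position: [510.1, -130.9, 139.0]
tool_rot: [3.138, -0.008, 0.097]
ft_force: [1.1, 0.1, 0.3]
grip_width: 64.1
gripper_force: 0.0
```

drive_tool --rows '[-0.2,0.47,0,0,0,0,-0.405,0.948,0,0,0,0]' --gripper 1

```text
t: 31.05
position: [465.7, -34.2, 134.4]
tool_rot: [-3.141, 0.0, 0.095]
ft_force: [0.8, 0.8, 0.0]
grip_width: 85.4
gripper_force: 0.0
```

drive_tool --rows '[-0.2,0.47,0,0,0,0,-0.405,0.948,0,0,0,0,-0.405,0.948,0,0,0,0,-0.405,0.948,0,0,0,0]'

```text
t: 31.55
position: [426.1, 59.8, 134.6]
tool_rot: [3.141, 0.0, 0.098]
ft_force: [0.3, -0.6, 0.3]
grip_width: 85.5
gripper_force: 0.0
```

Run:
```python
from h import *
s=arm.read_state();print(np.round(s['position'],1),s['grip_width'])
for n in ['top','scene']:
    im,d,X=cloud(n); print(n,*[q for q in spots(im,X) if q[0]=='G'],sep='\n')
    h=cv2.cvtColor(im,cv2.COLOR_RGB2HSV)
    g=(h[...,0]>50)&(h[...,0]<80)&(h[...,1]>70)&(abs(X[...,0]-562)<25)&(abs(X[...,1]+123)<25)&(X[...,2]<20)
    P=X[g]; print('nar',P.mean(0))
    P=X[(abs(X[...,0]-506)<37)&(abs(X[...,1]+128)<37)&(X[...,2]>11)&(X[...,2]<19)]; print('brim',cv2.minEnclosingCircle(P[:,:2].astype(np.float32)))
    if n=='top': save(cv2.resize(im[150:250,330:500],None,fx=4,fy=4,interpolation=cv2.INTER_CUBIC),'t4.png')
```

```text
[426.1  59.8 134.6] 85.49208364593854
top
('G', np.float64(635.7), np.float64(66.7), np.float64(40.7), 84)
('G', np.float64(538.4), np.float64(275.7), np.float64(40.5), 63)
('G', np.float64(506.3), np.float64(-130.0), np.float64(46.5), 66)
('G', np.float64(419.9), np.float64(281.7), np.float64(39.9), 70)
nar [ 560.34323545 -123.93846936    5.7172481 ]
brim ((506.941162109375, -129.58734130859375), 32.324127197265625)
scene
('G', np.float64(422.8), np.float64(283.6), np.float64(42.6), 41)
('G', np.float64(428.0), np.float64(60.6), np.float64(42.9), 62)
('G', np.float64(507.0), np.float64(-128.2), np.float64(48.4), 49)
('G', np.float64(540.3), np.float64(276.6), np.float64(42.0), 48)
('G', np.float64(638.1), np.float64(68.0), np.float64(43.0), 80)
nar [ 561.88526135 -121.79354138    7.51980384]
brim ((507.42724609375, -125.9173583984375), 34.76140213012695)
```

View pics/t4.png

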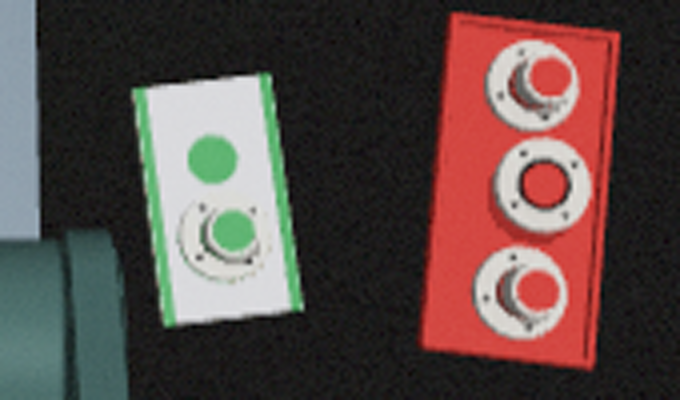

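The first crown-up cap covers the ring, about 1 mm towards the narrow spot. The three red caps lie side by side in the tray. Next is the crown-down green cap E.

drive_tool --rows '[0,0,-0.4,0,0,0,0,0,-0.8,0,0,0,0,0,-0.95,0,0,0,0,0,-0.99,0,0,0,0,0,-0.99,0,0,0]'

```text
t: 32.28
position: [426.5, 59.2, 35.9]
tool_rot: [-3.142, -0.0, 0.096]
ft_force: [0.1, 0.1, 0.3]
grip_width: 85.3
gripper_force: 0.0
```

drive_tool --rows '[0,0,0,0,0,0,0,0,0,0,0,0,0,0,0,0,0,0,0,0,0,0,0,0]' --gripper 0

```text
t: 32.78
position: [426.8, 59.7, 37.1]
tool_rot: [3.141, -0.002, 0.097]
ft_force: [-0.4, -1.7, 9.3]
grip_width: 61.8
gripper_force: 62.9
```

drive_tool --rows '[0,0,0.3,0,0,0,0,0,0.6,0,0,0,0,0,1,0,0,0,0,0,1,0,0,0]'

```text
t: 33.28
position: [428.2, 59.9, 138.7]
tool_rot: [3.141, -0.007, 0.097]
ft_force: [1.1, -0.4, -0.9]
grip_width: 61.6
gripper_force: 66.7
```

drive_tool --rows '[0,0,0,0,0,0,0,0,0,0,0,0]'

```text
t: 33.52
position: [424.8, 59.9, 134.8]
tool_rot: [-3.141, 0.002, 0.097]
ft_force: [0.3, 0.5, -1.6]
grip_width: 62.0
gripper_force: 66.7
```

drive_tool --rows '[0.2,-0.28,0,0,0,0,0.44,-0.6,0,0,0,0,0.675,-0.918,0,0,0,0]'

```text
t: 33.9
position: [493.2, -32.7, 134.5]
tool_rot: [-3.141, 0.002, 0.097]
ft_force: [-0.4, -0.7, -1.8]
grip_width: 61.6
gripper_force: 66.7
```

drive_tool --rows '[0.23,-0.32,0,0,0,0,0.45,-0.62,0,0,0,0,0.675,-0.918,0,0,0,0,0.675,-0.918,0,0,0,0,0.675,-0.918,0,0,0,0,0.675,-0.918,0,0,0,0,0.675,-0.918,0,0,0,0]'

```text
t: 34.78
position: [560.3, -123.0, 135.7]
tool_rot: [-3.141, 0.001, 0.098]
ft_force: [0.2, 0.5, -1.9]
grip_width: 61.6
gripper_force: 66.6
```

Run:
```python
from h import *
s=arm.read_state();print(np.round(s['position'],1),s['grip_width'])
for n in ['top','scene']:
    im,d,X=cloud(n); print(n,*[q for q in spots(im,X) if q[0]=='G' and q[2]<0],sep='\n')
```

```text
[ 560.3 -123.   135.7] 61.592703874882105
top
scene
('G', np.float64(560.3), np.float64(-120.8), np.float64(141.1), 74)
```

drive_tool --rows '[0,0,-0.4,0,0,0,0,0,-0.7,0,0,0,0,0,-0.8,0,0,0,0,0,-0.87,0,0,0,0,0,-0.92,0,0,0,0,0,-0.93,0,0,0,0,0,-0.93,0,0,0,0,0,-0.93,0,0,0]'

```text
t: 35.88
position: [561.2, -123.8, 43.3]
tool_rot: [3.141, -0.001, 0.097]
ft_force: [0.5, 0.0, -2.7]
grip_width: 61.8
gripper_force: 66.7
```

drive_tool --rows '[0,0,0,0,0,0,0,0,0,0,0,0,0,0,0,0,0,0,0,0,0,0,0,0]' --gripper 1

```text
t: 36.38
position: [561.0, -123.8, 42.9]
tool_rot: [-3.142, -0.0, 0.097]
ft_force: [0.0, 0.5, -0.2]
grip_width: 85.5
gripper_force: 0.0
```

drive_tool --rows '[0,0,0.3,0,0,0,0,0,0.9,0,0,0,0,0,0.9,0,0,0,0,0,0.9,0,0,0]'

```text
t: 36.88
position: [560.8, -123.7, 132.9]
tool_rot: [3.142, -0.0, 0.097]
ft_force: [0.2, 0.2, 0.0]
grip_width: 85.6
gripper_force: 0.0
```

drive_tool --rows '[-0.03,0.5,0,0,0,0,-0.054,1,0,0,0,0]' --gripper 0.75

```text
t: 37.12
position: [554.1, -23.0, 131.0]
tool_rot: [-3.141, 0.003, 0.095]
ft_force: [0.2, -0.2, -0.9]
grip_width: 63.9
gripper_force: 0.0
```

drive_tool --rows '[-0.03,0.5,0,0,0,0,-0.054,1,0,0,0,0]'

```text
t: 37.38
position: [548.5, 77.7, 131.0]
tool_rot: [-3.141, 0.003, 0.096]
ft_force: [0.7, -0.6, -0.2]
grip_width: 64.0
gripper_force: 0.0
```

drive_tool --rows '[-0.03,0.5,0,0,0,0,-0.054,1,0,0,0,0]'

```text
t: 37.62
position: [543.1, 177.5, 130.9]
tool_rot: [3.141, 0.004, 0.097]
ft_force: [-0.4, 0.0, -0.6]
grip_width: 64.1
gripper_force: 0.0
```

drive_tool --rows '[-0.03,0.5,0,0,0,0,-0.054,1,0,0,0,0,-0.054,1,0,0,0,0,-0.054,1,0,0,0,0]'

```text
t: 38.12
position: [538.1, 275.6, 131.3]
tool_rot: [3.14, 0.003, 0.098]
ft_force: [-0.2, -0.1, -0.6]
grip_width: 63.9
gripper_force: 0.0
```

Run:
```python
from h import *
s=arm.read_state();print(np.round(s['position'],1),s['grip_width'])
for n in ['top','scene']:
    im,d,X=cloud(n); print(n,*spots(im,X),sep='\n')
    for c in ((506.5,-129.5,13,19),(561,-123.8,42,50)):
        P=X[(abs(X[...,0]-c[0])<37)&(abs(X[...,1]-c[1])<37)&(X[...,2]>c[2])&(X[...,2]<c[3])]; print('brim',cv2.minEnclosingCircle(P[:,:2].astype(np.float32)))
```

```text
[538.1 275.6 131.3] 63.90601933087252
top
('R', np.float64(610.2), np.float64(-352.4), np.float64(45.6), 79)
('R', np.float64(535.1), np.float64(-344.4), np.float64(46.0), 99)
('R', np.float64(461.8), np.float64(-335.8), np.float64(45.9), 79)
('G', np.float64(636.1), np.float64(66.3), np.float64(40.5), 87)
('G', np.float64(559.5), np.float64(-123.3), np.float64(47.0), 97)
('G', np.float64(533.4), np.float64(267.7), np.float64(40.3), 43)
('G', np.float64(506.2), np.float64(-130.1), np.float64(46.9), 64)
brim ((506.5411071777344, -129.95742797851562), 31.97392463684082)
brim ((559.8004150390625, -124.06910705566406), 32.31438446044922)
scene
('R', np.float64(460.4), np.float64(-334.7), np.float64(47.5), 67)
('R', np.float64(535.6), np.float64(-341.7), np.float64(47.3), 79)
('R', np.float64(608.2), np.float64(-351.9), np.float64(47.4), 84)
('G', np.float64(506.9), np.float64(-128.1), np.float64(48.8), 47)
('G', np.float64(540.3), np.float64(276.9), np.float64(43.1), 53)
('G', np.float64(560.3), np.float64(-122.2), np.float64(48.2), 77)
('G', np.float64(637.9), np.float64(68.2), np.float64(42.4), 82)
brim ((504.3554382324219, -128.06689453125), 32.36800003051758)
brim ((558.1547241210938, -124.0165023803711), 35.919830322265625)
```

drive_tool --rows '[0,0,-0.4,0,0,0,0,0,-0.8,0,0,0,0,0,-0.92,0,0,0,0,0,-0.945,0,0,0,0,0,-0.945,0,0,0]'

```text
t: 38.85
position: [540.3, 276.2, 39.5]
tool_rot: [-3.141, -0.002, 0.096]
ft_force: [0.2, -0.6, -0.0]
grip_width: 63.9
gripper_force: 0.0
```

drive_tool --rows '[0,0,0,0,0,0,0,0,0,0,0,0,0,0,0,0,0,0,0,0,0,0,0,0]' --gripper 0

```text
t: 39.35
position: [540.2, 276.6, 39.9]
tool_rot: [-3.141, -0.002, 0.097]
ft_force: [-0.6, -0.8, 5.9]
grip_width: 34.5
gripper_force: 59.2
```

drive_tool --rows '[0,0,0.3,0,0,0,0,0,0.6,0,0,0,0,0,1,0,0,0,0,0,1,0,0,0]'

```text
t: 39.85
position: [541.7, 277.3, 142.1]
tool_rot: [-3.14, -0.007, 0.097]
ft_force: [0.1, -0.9, -1.8]
grip_width: 33.9
gripper_force: 60.0
```

drive_tool --rows '[0,0,0.2,0,0,0,0,0,0.3,0,0,0,0,0,0.3,0,0,0,0,0,0.3,0,0,0]'

```text
t: 40.35
position: [538.8, 276.0, 167.4]
tool_rot: [3.141, 0.001, 0.097]
ft_force: [0.3, -0.5, -2.5]
grip_width: 34.3
gripper_force: 60.0
```

drive_tool --rows '[0.02,-0.3,0,0,0,0,0.04,-0.65,0,0,0,0,0.055,-1,0,0,0,0]'

```text
t: 40.72
position: [544.3, 175.3, 167.4]
tool_rot: [3.142, 0.001, 0.097]
ft_force: [0.8, 1.3, -1.3]
grip_width: 34.2
gripper_force: 60.2
```

drive_tool --rows '[0.02,-0.35,0,0,0,0,0.04,-0.68,0,0,0,0,0.055,-1,0,0,0,0]'

```text
t: 41.1
position: [549.8, 75.1, 167.5]
tool_rot: [-3.141, 0.001, 0.097]
ft_force: [0.2, 0.2, -1.5]
grip_width: 34.1
gripper_force: 60.2
```

drive_tool --rows '[0.02,-0.35,0,0,0,0,0.04,-0.68,0,0,0,0,0.055,-1,0,0,0,0]'

```text
t: 41.48
position: [555.3, -24.8, 167.5]
tool_rot: [-3.141, 0.001, 0.097]
ft_force: [-0.4, -0.7, -1.4]
grip_width: 34.4
gripper_force: 60.2
```

drive_tool --rows '[0.02,-0.35,0,0,0,0,0.04,-0.68,0,0,0,0,0.055,-1,0,0,0,0,0.055,-1,0,0,0,0,0.055,-1,0,0,0,0,0.055,-1,0,0,0,0,0.055,-1,0,0,0,0]'

```text
t: 42.35
position: [561.2, -122.8, 168.3]
tool_rot: [-3.141, 0.0, 0.098]
ft_force: [0.8, 0.7, -1.2]
grip_width: 33.9
gripper_force: 60.3
```

Run:
```python
from h import *
s=arm.read_state();print(np.round(s['position'],1),s['grip_width'])
for n in ['top','scene']:
    im,d,X=cloud(n); print(n,*[q for q in spots(im,X) if q[0]=='G' and q[2]<0],sep='\n')
```

```text
[ 561.2 -122.8  168.3] 33.92240939535386
top
scene
('G', np.float64(561.2), np.float64(-120.8), np.float64(170.6), 62)
('G', np.float64(560.5), np.float64(-121.1), np.float64(49.0), 61)
```

drive_tool --rows '[0.003,-0.003,-0.35,0,0,0,0.003,-0.003,-0.6,0,0,0,0.003,-0.003,-0.72,0,0,0,0.003,-0.003,-0.78,0,0,0,0.003,-0.003,-0.82,0,0,0,0.003,-0.003,-0.82,0,0,0,0.003,-0.003,-0.82,0,0,0]'

```text
t: 43.32
position: [562.0, -124.2, 87.0]
tool_rot: [3.141, -0.001, 0.097]
ft_force: [0.4, -0.6, -2.0]
grip_width: 34.2
gripper_force: 60.4
```

drive_tool --rows '[0,0,-0.005,0,0,0,0,0,-0.01,0,0,0,0,0,-0.01,0,0,0]'

```text
t: 43.7
position: [561.9, -124.1, 85.9]
tool_rot: [3.141, -0.001, 0.097]
ft_force: [-0.9, -0.2, 4.2]
grip_width: 34.2
gripper_force: 60.9
```

drive_tool --rows '[0,0,0,0,0,0,0,0,0,0,0,0,0,0,0,0,0,0]' --gripper 0.75

```text
t: 44.08
position: [561.6, -124.1, 85.3]
tool_rot: [-3.141, 0.0, 0.097]
ft_force: [-0.1, 0.1, -0.2]
grip_width: 64.0
gripper_force: 0.0
```

drive_tool --rows '[0,0,0.3,0,0,0,0,0,0.7,0,0,0,0,0,0.7,0,0,0]'

```text
t: 44.45
position: [564.0, -124.8, 158.3]
tool_rot: [3.139, -0.006, 0.097]
ft_force: [-0.0, 0.1, -1.0]
grip_width: 63.7
gripper_force: 0.0
```

drive_tool --rows '[0.18,0.48,0,0,0,0,0.375,0.957,0,0,0,0]' --gripper 1

```text
t: 44.7
position: [598.9, -27.8, 154.6]
tool_rot: [-3.141, 0.001, 0.095]
ft_force: [0.7, 0.1, -0.6]
grip_width: 85.3
gripper_force: 0.0
```

drive_tool --rows '[0.18,0.48,0,0,0,0,0.375,0.957,0,0,0,0,0.375,0.957,0,0,0,0,0.375,0.957,0,0,0,0]'

```text
t: 45.2
position: [635.7, 67.2, 154.2]
tool_rot: [3.141, 0.002, 0.098]
ft_force: [-0.3, -0.5, -0.0]
grip_width: 85.4
gripper_force: 0.0
```

Run:
```python
from h import *
s=arm.read_state();print(np.round(s['position'],1),s['grip_width'])
for n in ['top','scene']:
    im,d,X=cloud(n); print(n,*[q for q in spots(im,X) if q[0]=='G'],sep='\n')
    P=X[(abs(X[...,0]-561)<37)&(abs(X[...,1]+123)<37)&(X[...,2]>52)&(X[...,2]<60)]; print('brim',cv2.minEnclosingCircle(P[:,:2].astype(np.float32)))
    if n=='scene': save(cv2.resize(im[150:250,200:350],None,fx=4,fy=4,interpolation=cv2.INTER_CUBIC),'s5.png')
```

```text
[635.7  67.2 154.2] 85.44077943876513
top
('G', np.float64(629.6), np.float64(66.6), np.float64(40.4), 85)
('G', np.float64(560.0), np.float64(-123.9), np.float64(86.5), 73)
('G', np.float64(506.3), np.float64(-129.9), np.float64(46.8), 65)
('G', np.float64(420.0), np.float64(281.6), np.float64(40.4), 65)
brim ((561.1826171875, -124.24066162109375), 32.0234260559082)
scene
('G', np.float64(423.1), np.float64(283.5), np.float64(43.1), 42)
('G', np.float64(504.2), np.float64(-128.1), np.float64(49.1), 35)
('G', np.float64(561.3), np.float64(-122.0), np.float64(87.9), 56)
('G', np.float64(637.3), np.float64(68.1), np.float64(42.7), 79)
brim ((561.783935546875, -123.05827331542969), 32.440711975097656)
```

View pics/s5.png

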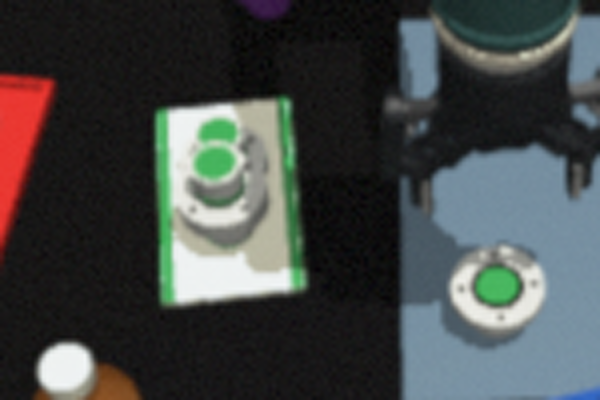

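The second-layer cap stands level on the narrow column at (215,175) in the crop. The crown-down green cap D at (497,287) is in place under the open gripper.

drive_tool --rows '[0.003,0,-0.4,0,0,0,0.003,0,-0.8,0,0,0,0.003,0,-0.98,0,0,0]'

```text
t: 45.68
position: [635.0, 66.0, 55.2]
tool_rot: [-3.141, 0.004, 0.095]
ft_force: [0.2, 0.4, 0.9]
grip_width: 85.5
gripper_force: 0.0
```

drive_tool --rows '[0,0,-0.15,0,0,0,0,0,-0.2,0,0,0,0,0,-0.2,0,0,0]'

```text
t: 46.05
position: [637.4, 67.3, 37.9]
tool_rot: [-3.142, -0.001, 0.097]
ft_force: [0.4, 0.6, 0.8]
grip_width: 85.6
gripper_force: 0.0
```

drive_tool --rows '[0,0,0,0,0,0,0,0,0,0,0,0,0,0,0,0,0,0,0,0,0,0,0,0]' --gripper 0

```text
t: 46.55
position: [637.7, 67.4, 39.0]
tool_rot: [3.141, -0.002, 0.097]
ft_force: [-0.9, -0.5, 6.2]
grip_width: 61.4
gripper_force: 64.2
```

drive_tool --rows '[0,0,0.3,0,0,0,0,0,0.6,0,0,0,0,0,1,0,0,0,0,0,1,0,0,0]'

```text
t: 47.05
position: [639.6, 67.5, 141.3]
tool_rot: [3.141, -0.008, 0.097]
ft_force: [-0.5, 0.6, -2.5]
grip_width: 62.1
gripper_force: 66.2
```

drive_tool --rows '[0,0,0.3,0,0,0,0,0,0.5,0,0,0,0,0,0.5,0,0,0,0,0,0.5,0,0,0]'

```text
t: 47.55
position: [635.9, 67.4, 185.8]
tool_rot: [-3.141, 0.002, 0.097]
ft_force: [0.4, 0.1, -3.1]
grip_width: 62.0
gripper_force: 66.2
```

drive_tool --rows '[-0.2,-0.3,0,0,0,0,-0.42,-0.64,0,0,0,0,-0.65,-0.986,0,0,0,0]'

```text
t: 47.92
position: [570.3, -31.9, 185.6]
tool_rot: [-3.141, 0.003, 0.097]
ft_force: [0.6, 0.8, -1.7]
grip_width: 61.6
gripper_force: 66.2
```

drive_tool --rows '[-0.22,-0.34,0,0,0,0,-0.44,-0.66,0,0,0,0,-0.65,-0.986,0,0,0,0,-0.65,-0.986,0,0,0,0,-0.65,-0.986,0,0,0,0,-0.65,-0.986,0,0,0,0,-0.65,-0.986,0,0,0,0,-0.65,-0.986,0,0,0,0]'

```text
t: 48.92
position: [507.2, -129.4, 187.3]
tool_rot: [-3.141, -0.0, 0.098]
ft_force: [0.7, 0.2, -2.0]
grip_width: 61.8
gripper_force: 66.3
```

Run:
```python
from h import *
s=arm.read_state();print(np.round(s['position'],1),s['grip_width'])
for n in ['top','scene']:
    im,d,X=cloud(n); print(n,*[q for q in spots(im,X) if q[0]=='G' and q[2]<0],sep='\n')
```

```text
[ 507.2 -129.4  187.3] 61.757570133422
top
('G', np.float64(560.1), np.float64(-123.7), np.float64(86.8), 74)
scene
('G', np.float64(506.8), np.float64(-127.8), np.float64(190.4), 74)
('G', np.float64(504.2), np.float64(-128.1), np.float64(48.6), 38)
('G', np.float64(562.2), np.float64(-121.7), np.float64(88.7), 54)
```

drive_tool --rows '[-0.003,-0.002,-0.35,0,0,0,-0.003,-0.002,-0.65,0,0,0,-0.003,-0.002,-0.8,0,0,0,-0.003,-0.002,-0.9,0,0,0,-0.003,-0.002,-0.97,0,0,0,-0.003,-0.002,-0.99,0,0,0,-0.003,-0.002,-0.99,0,0,0,-0.003,-0.002,-0.99,0,0,0]'

```text
t: 50.02
position: [507.0, -130.2, 88.8]
tool_rot: [3.141, -0.001, 0.097]
ft_force: [1.2, -0.5, -1.7]
grip_width: 61.7
gripper_force: 66.3
```

drive_tool --rows '[0,0,-0.01,0,0,0,0,0,-0.02,0,0,0,0,0,-0.02,0,0,0]'

```text
t: 50.4
position: [506.5, -130.0, 86.3]
tool_rot: [-3.141, 0.0, 0.097]
ft_force: [-0.3, -0.0, -2.0]
grip_width: 61.9
gripper_force: 66.3
```

drive_tool --rows '[0,0,-0.01,0,0,0,0,0,-0.015,0,0,0,0,0,-0.015,0,0,0]'

```text
t: 50.78
position: [506.6, -130.0, 85.0]
tool_rot: [-3.142, 0.0, 0.097]
ft_force: [-1.0, 0.2, 0.6]
grip_width: 61.9
gripper_force: 66.7
```

drive_tool --rows '[0,0,0,0,0,0,0,0,0,0,0,0,0,0,0,0,0,0,0,0,0,0,0,0]' --gripper 1

```text
t: 51.28
position: [506.7, -130.1, 84.9]
tool_rot: [-3.142, -0.0, 0.097]
ft_force: [0.5, 0.5, 0.7]
grip_width: 85.7
gripper_force: 0.0
```

drive_tool --rows '[0,0,0.25,0,0,0,0,0,0.65,0,0,0,0,0,0.65,0,0,0,0,0,0.65,0,0,0]'

```text
t: 51.78
position: [506.3, -129.9, 149.6]
tool_rot: [-3.141, 0.0, 0.097]
ft_force: [-0.1, -1.0, -0.2]
grip_width: 85.2
gripper_force: 0.0
```

drive_tool --rows '[-0.08,0.4,0,0,0,0,-0.17,0.825,0,0,0,0]' --gripper 0.75

```text
t: 52.02
position: [488.6, -46.9, 148.5]
tool_rot: [-3.141, 0.002, 0.095]
ft_force: [0.5, 0.3, -0.4]
grip_width: 64.2
gripper_force: 0.0
```

drive_tool --rows '[-0.08,0.4,0,0,0,0,-0.17,0.825,0,0,0,0]'

```text
t: 52.28
position: [471.3, 36.1, 148.6]
tool_rot: [-3.141, 0.002, 0.096]
ft_force: [0.6, -0.1, 0.7]
grip_width: 63.7
gripper_force: 0.0
```

drive_tool --rows '[-0.08,0.4,0,0,0,0,-0.17,0.825,0,0,0,0]'

```text
t: 52.52
position: [454.3, 118.5, 148.6]
tool_rot: [-3.142, 0.002, 0.097]
ft_force: [0.5, 0.3, 0.7]
grip_width: 63.8
gripper_force: 0.0
```

drive_tool --rows '[-0.08,0.4,0,0,0,0,-0.17,0.825,0,0,0,0]'

```text
t: 52.78
position: [437.3, 200.9, 148.6]
tool_rot: [3.141, 0.002, 0.097]
ft_force: [0.4, 0.1, 1.1]
grip_width: 64.2
gripper_force: 0.0
```

drive_tool --rows '[-0.08,0.4,0,0,0,0,-0.17,0.825,0,0,0,0,-0.17,0.825,0,0,0,0,-0.17,0.825,0,0,0,0,-0.17,0.825,0,0,0,0]'

```text
t: 53.4
position: [421.5, 281.3, 149.4]
tool_rot: [3.141, 0.001, 0.096]
ft_force: [0.6, 0.1, 0.8]
grip_width: 64.1
gripper_force: 0.0
```

Run:
```python
from h import *
s=arm.read_state();print(np.round(s['position'],1),s['grip_width'])
for n in ['top','scene']:
    im,d,X=cloud(n); print(n,*spots(im,X),sep='\n')
    P=X[(abs(X[...,0]-506)<45)&(abs(X[...,1]+129)<45)&(X[...,2]>82)&(X[...,2]<92)]; print('z', np.percentile(P[:,2],[5,50,95]))
    if n=='scene': save(cv2.resize(im[150:250,200:350],None,fx=4,fy=4,interpolation=cv2.INTER_CUBIC),'s6.png')
```

```text
[421.5 281.3 149.4] 64.07604331367742
top
('R', np.float64(610.1), np.float64(-352.4), np.float64(45.7), 79)
('R', np.float64(535.0), np.float64(-344.4), np.float64(45.5), 100)
('R', np.float64(461.9), np.float64(-335.8), np.float64(46.1), 82)
('G', np.float64(560.1), np.float64(-123.5), np.float64(86.8), 72)
('G', np.float64(505.0), np.float64(-129.7), np.float64(86.9), 102)
z [82.96970209 85.52784936 88.17196675]
scene
('R', np.float64(460.8), np.float64(-334.2), np.float64(48.1), 69)
('R', np.float64(535.3), np.float64(-341.7), np.float64(47.6), 78)
('R', np.float64(608.3), np.float64(-352.3), np.float64(47.2), 87)
('G', np.float64(421.8), np.float64(283.8), np.float64(43.3), 43)
('G', np.float64(506.3), np.float64(-128.4), np.float64(87.6), 72)
('G', np.float64(561.6), np.float64(-122.0), np.float64(88.7), 54)
z [84.07090518 87.01671863 90.19021699]
```

View pics/s6.png

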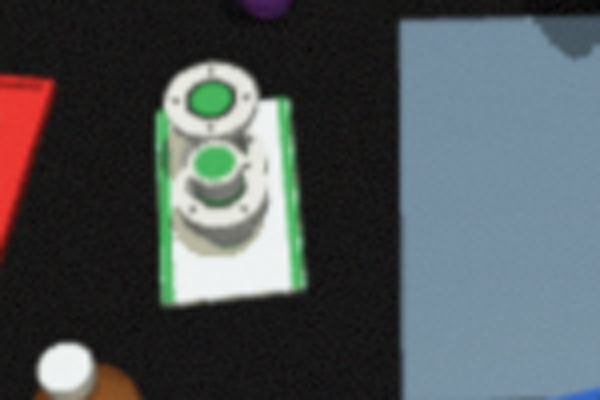

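Four caps are interlocked: the wide-column brim at (210,98) in the crop, the narrow crown at (215,160). Now the last cap.

drive_tool --rows '[0,0.005,-0.4,0,0,0,0,0.005,-0.8,0,0,0,0,0.005,-0.95,0,0,0]'

```text
t: 53.88
position: [420.6, 281.7, 53.2]
tool_rot: [3.14, 0.003, 0.096]
ft_force: [0.4, 0.5, 0.1]
grip_width: 64.0
gripper_force: 0.0
```

drive_tool --rows '[0,0,-0.1,0,0,0,0,0,-0.17,0,0,0,0,0,-0.17,0,0,0]'

```text
t: 54.25
position: [422.0, 283.1, 38.2]
tool_rot: [-3.141, -0.001, 0.097]
ft_force: [0.2, -0.5, -0.7]
grip_width: 64.3
gripper_force: 0.0
```

drive_tool --rows '[0,0,0,0,0,0,0,0,0,0,0,0,0,0,0,0,0,0,0,0,0,0,0,0]' --gripper 0

```text
t: 54.75
position: [422.1, 283.2, 38.8]
tool_rot: [-3.141, -0.001, 0.097]
ft_force: [-1.5, -0.4, 6.5]
grip_width: 34.1
gripper_force: 59.2
```

drive_tool --rows '[0,0,0.3,0,0,0,0,0,0.6,0,0,0,0,0,1,0,0,0,0,0,1,0,0,0]'

```text
t: 55.25
position: [423.7, 284.1, 140.9]
tool_rot: [-3.139, -0.006, 0.097]
ft_force: [-0.0, 1.0, -1.1]
grip_width: 34.3
gripper_force: 60.0
```

drive_tool --rows '[0,0,0.3,0,0,0,0,0,0.6,0,0,0,0,0,0.9,0,0,0,0,0,0.9,0,0,0]'

```text
t: 55.75
position: [422.6, 283.5, 229.0]
tool_rot: [-3.14, -0.003, 0.097]
ft_force: [0.2, 0.5, -1.2]
grip_width: 34.1
gripper_force: 60.0
```

drive_tool --rows '[0.05,-0.25,0,0,0,0,0.1,-0.53,0,0,0,0,0.17,-0.826,0,0,0,0]'

```text
t: 56.12
position: [437.4, 199.3, 225.8]
tool_rot: [3.141, 0.003, 0.097]
ft_force: [0.9, -0.0, -1.7]
grip_width: 34.1
gripper_force: 60.1
```

drive_tool --rows '[0.06,-0.28,0,0,0,0,0.12,-0.56,0,0,0,0,0.17,-0.826,0,0,0,0]'

```text
t: 56.5
position: [454.5, 116.7, 225.8]
tool_rot: [-3.142, 0.003, 0.097]
ft_force: [-0.2, 0.2, -1.3]
grip_width: 34.4
gripper_force: 60.2
```

drive_tool --rows '[0.06,-0.28,0,0,0,0,0.12,-0.56,0,0,0,0,0.17,-0.826,0,0,0,0]'

```text
t: 56.88
position: [471.5, 34.3, 225.8]
tool_rot: [-3.141, 0.003, 0.097]
ft_force: [-0.0, -0.3, -1.9]
grip_width: 34.0
gripper_force: 60.2
```

drive_tool --rows '[0.06,-0.28,0,0,0,0,0.12,-0.56,0,0,0,0,0.17,-0.826,0,0,0,0]'

```text
t: 57.25
position: [488.6, -48.2, 225.7]
tool_rot: [-3.14, 0.003, 0.097]
ft_force: [-0.1, -1.0, 0.1]
grip_width: 34.4
gripper_force: 60.2
```

drive_tool --rows '[0.06,-0.28,0,0,0,0,0.12,-0.56,0,0,0,0,0.17,-0.826,0,0,0,0,0.17,-0.826,0,0,0,0,0.17,-0.826,0,0,0,0,0.17,-0.826,0,0,0,0,0.17,-0.826,0,0,0,0]'

```text
t: 58.12
position: [506.4, -129.3, 227.7]
tool_rot: [-3.141, 0.0, 0.098]
ft_force: [0.9, -0.4, -1.7]
grip_width: 34.4
gripper_force: 60.3
```

Run:
```python
from h import *
s=arm.read_state();print(np.round(s['position'],1),s['grip_width'])
for n in ['top','scene']:
    im,d,X=cloud(n); print(n,*[q for q in spots(im,X) if q[0]=='G' and q[2]<0],sep='\n')
```

```text
[ 506.4 -129.3  227.7] 34.42983968602893
top
('G', np.float64(560.1), np.float64(-123.6), np.float64(87.0), 76)
scene
('G', np.float64(506.2), np.float64(-127.1), np.float64(231.6), 61)
('G', np.float64(507.9), np.float64(-127.3), np.float64(89.0), 65)
('G', np.float64(561.3), np.float64(-121.7), np.float64(88.5), 55)
```

Target z is about 124, with small steps at the end.

drive_tool --rows '[0,0,-0.35,0,0,0,0,0,-0.65,0,0,0,0,0,-0.8,0,0,0,0,0,-0.9,0,0,0,0,0,-0.97,0,0,0,0,0,-1,0,0,0,0,0,-1,0,0,0,0,0,-1,0,0,0]'

```text
t: 59.22
position: [507.0, -130.2, 128.3]
tool_rot: [3.141, -0.001, 0.097]
ft_force: [0.0, 0.1, -1.3]
grip_width: 34.2
gripper_force: 60.3
```

drive_tool --rows '[0,0,-0.008,0,0,0,0,0,-0.015,0,0,0,0,0,-0.015,0,0,0]'

```text
t: 59.6
position: [506.6, -130.0, 126.4]
tool_rot: [-3.141, -0.0, 0.097]
ft_force: [0.0, 0.0, -1.4]
grip_width: 34.3
gripper_force: 60.3
```

drive_tool --rows '[0,0,-0.008,0,0,0,0,0,-0.016,0,0,0,0,0,-0.016,0,0,0]'

```text
t: 59.98
position: [506.6, -130.1, 124.9]
tool_rot: [-3.142, -0.0, 0.097]
ft_force: [-1.0, 1.1, 0.6]
grip_width: 34.1
gripper_force: 60.6
```

Contact. Releasing, lifting and moving away.

drive_tool --rows '[0,0,0,0,0,0,0,0,0,0,0,0,0,0,0,0,0,0]' --gripper 0.75

```text
t: 60.35
position: [506.7, -130.1, 124.8]
tool_rot: [-3.142, -0.0, 0.097]
ft_force: [-0.4, 0.7, -0.1]
grip_width: 64.1
gripper_force: 0.0
```

drive_tool --rows '[0,0,0.25,0,0,0,0,0,0.6,0,0,0,0,0,1,0,0,0,0,0,1,0,0,0]'

```text
t: 60.85
position: [508.9, -130.9, 227.9]
tool_rot: [3.139, -0.006, 0.097]
ft_force: [0.1, -0.2, 0.1]
grip_width: 64.1
gripper_force: 0.0
```

drive_tool --rows '[-0.2,0.5,0,0,0,0,-0.3,1,0,0,0,0]'

```text
t: 61.1
position: [475.1, -29.2, 223.7]
tool_rot: [-3.141, 0.002, 0.095]
ft_force: [0.7, 0.6, -0.0]
grip_width: 64.3
gripper_force: 0.0
```

drive_tool --rows '[-0.2,0.5,0,0,0,0,-0.3,1,0,0,0,0,-0.3,1,0,0,0,0]'

```text
t: 61.48
position: [444.6, 72.6, 223.8]
tool_rot: [-3.14, 0.002, 0.101]
ft_force: [-0.0, -0.4, 0.1]
grip_width: 64.0
gripper_force: 0.0
```

Run:
```python
from h import *
s=arm.read_state();print(np.round(s['position'],1))
for n in ['top','scene']:
    im,d,X=cloud(n); print(n,*spots(im,X),sep='\n')
    if n=='scene': save(cv2.resize(im[130:280,120:420],None,fx=2.6,fy=2.6,interpolation=cv2.INTER_CUBIC),'s7.png')
```

```text
[444.6  72.6 223.8]
top
('R', np.float64(610.3), np.float64(-352.5), np.float64(45.3), 78)
('R', np.float64(535.1), np.float64(-344.8), np.float64(45.2), 99)
('R', np.float64(461.9), np.float64(-335.6), np.float64(45.9), 83)
('G', np.float64(560.2), np.float64(-123.9), np.float64(86.5), 75)
('G', np.float64(504.8), np.float64(-130.2), np.float64(126.6), 85)
scene
('R', np.float64(461.9), np.float64(-334.6), np.float64(47.9), 64)
('R', np.float64(535.4), np.float64(-342.0), np.float64(47.5), 81)
('R', np.float64(608.3), np.float64(-351.9), np.float64(47.0), 86)
('G', np.float64(505.9), np.float64(-128.0), np.float64(128.0), 55)
('G', np.float64(561.6), np.float64(-121.7), np.float64(88.0), 56)
```

View pics/s7.png

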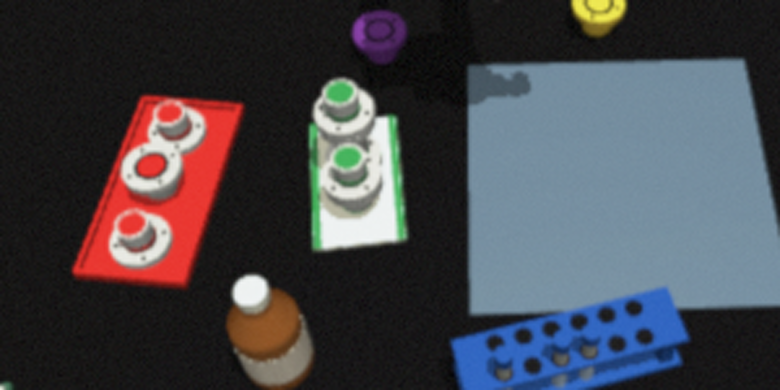

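The tray holds three red caps and both columns are complete, at (340,105) and (350,175) in the crop. The rack and bottle have not moved, so I'm handing the job in.

drive_tool --rows '[0,0,0,0,0,0,0,0,0,0,0,0,0,0,0,0,0,0]'

```text
t: 61.95
position: [446.9, 69.2, 224.7]
tool_rot: [-3.142, 0.0, 0.095]
ft_force: [-0.7, -0.9, 0.5]
grip_width: 63.9
gripper_force: 0.0
```

```bash
python3 -c "
from workcell import arm
print(arm.sign_off())"
```

```text
the job is handed in; nothing more can be done
None
```

The job is handed in after 62 s: all three red caps lie flat side by side in the reject tray, and then all five green caps were packed as two interlocking columns, each within about 1.5 mm of its seat by the cameras; the verdict was not shown.

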